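Open the parts tin on the counting scale and zero the scale

ROBOT

A 6-joint arm with a two-finger parallel gripper is mounted at the origin on a cart in front of the work surface, level with it; the furniture and walls round the work are solid. World frame = base frame: x ahead of the robot, y to its left, z up, the work surface at z = 0. Lengths are in m, angles in degrees, forces in N, time in s.
With the tool pointing down it reaches from about 0.3 to 0.85 m from the base axis. Payload 4.2 kg.
Tool frame: the origin (TCP) lies at the very end of the fingers, on their centre line; the grasp point (between the pads) lies r.grip_point_offset behind it (r.grip_point_offset is the distance from the TCP to the grasp point, in m); z points along the fingers, y is the line along which they close (so a half turn about z gives the same grasp; the last joint's range is limited). The gripper opens to 91 mm and grips with 3 to 60 N. Pads are 32 mm wide; open, the fingers measure 118 mm over their backs; the gripper's body (76 mm by 178 mm) begins 60 mm behind the grasp point.
Start: joints at [64.916, 18.312, 89.639, -0, 72.044, -1.146], TCP at [0.233, 0.526, 0.214] pointing down, gripper open.
Joint ranges: [-177.97, 177.97], [-48.28, 115.42], [12.27, 149.76], [-77.06, 257.06], [2.81, 150.46], [-146.56, 146.56]. Speed limits (degrees/s): [147.25, 147.25, 180, 180, 180, 180].

INTERFACE

Orientations are given as a 3x3 rotation matrix whose columns are the frame's x, y, z axes.
In Python, from workcell import r, vision, job gives the robot as it stands. The module is installed in compiled form; this text tells all that it offers. Calls block until the motion is done:
- r.move_pose(position, orientation): joint-space move of the TCP to a pose.
- r.movel(position, ori=None, velocity=0.15): straight line of the TCP; ori=None keeps the orientation; velocity is the mean speed in m/s.
- r.move_j(angles): joint-space move.
- r.command_gripper(opening, newtons=None): opening from 0.0 (shut) to 1.0 (fully open); newtons is the grip in N (None keeps the last); returns when the fingers have stopped.
- r.sleep(seconds).
- r.solve_ik(position, orientation): joint angles nearest the present ones, or None.
- vision.snapshot(name): name is "scene" or "top" or "wrist"; returns a dict with "color" (384x512x3 uint8, red, green, blue), "depth" (384x512 float32, m along the optical axis (not along the pixel's ray), 0 where there is no reading), "fx", "fy", "cx", "cy" (pixels), "R" (3x3) and "t" (3): a world point X has camera coordinates R X + t. Camera axes: x right, y down, z forward; pixel columns grow to the right and rows downward; lengths in m; the calibration is good to about 2 mm. A picture is of the moment at which its call begins.
A pose or a line that the arm cannot do raises r.MotionError and nothing moves.
- job.close_job(): hands the job in; it is judged then, once.
Readings, each from a call of its own:
- r.read_clock(): time.
- r.read_qpos(): joint angles.
- r.read_joint_vel(): joint speeds.
- r.read_effort(): joint torques, N m.
- r.read_ee_pos(): TCP position.
- r.read_eef_rot(): TCP orientation.
- r.read_contact_force(): force on the tool from outside, world axes, zero at the start.
- r.read_wrist_torque(): the same for the moment, N m.
- r.read_grip_width(): opening from 0.0 (shut) to 1.0 (fully open).
- r.read_grasp_force(): force on a finger pad.
Only numpy, scipy, OpenCV 4.12 (cv2) and the standard library are available. Lean on these libraries where they do the work, as an engineer would, in place of code of your own. Each camera call takes 0.05 s, during which the arm holds its last target. There are 200 camera calls.

TASK

Get the counting scale ready for counting parts: lift the lid off the tin that stands on it, by the lid's knob, and set the lid down knob up on a clear spot of the counter. Then take the screwdriver and with its tip press the recessed zero button in the front of the scale fully home, keep it in for about half a second, let it come out again, and lay the screwdriver back down flat on the counter. Set both down rather than dropping them, leave the tin standing in its place on the scale, press the button with the screwdriver only, and do not disturb the spark plug, the small part box or anything else that lies about.

Things in the scene. Friction and masses are not known exactly. Their poses are not given: they have to be found in the camera images.
- scale: Grey bench counting scale, fixed, 160 (x) x 190 (y) x 62 mm high, a steel platter on top (62 mm above the origin), a display at the left of its front. Origin: centre of its underside, on the counter. x axis from the front panel (at x = -80 mm) to the back, y to its left, z up; the front faces the robot within 0.25 rad.
- button_face (a point): Centre of the face of the round black zero button, 18 mm across, in a round hole 20 mm across in the scale's upright front panel, right of the display: scale position x -74, y -50, z 32 mm. The face lies 6 mm inside the panel's front; the button moves along the scale's +x axis, 5 mm, against a spring.
- zero_button (a joint): How far the zero button is pressed in (m): 0 out, 0.005 fully home. The spring takes 0.8 N at the start and 2.5 N fully home.
- tin: Open round aluminium tin, 90 mm outer diameter, 70 mm high, wall 3 mm, 0.35 kg, standing loose on the scale's platter. Origin: centre of its underside, z up.
- lid: Loose round aluminium lid, 98 mm across, 42 mm high with the knob, about 0.14 kg. Origin: centre of the underside of its locating disc (77 mm across, 7 mm thick), which sits in the tin's mouth with 3.5 mm of play and carries the lid when it is set down; the brim (z 7 to 11.5 mm) lies on the tin's rim. z points up through the knob.
- lid_knob (a point): Point on the axis of the lid's black knob, 34 mm above the lid's origin and 8 mm below the knob's top, where to take it. The knob is a cylinder 27 mm in diameter, from 21 to 42 mm above the lid's origin, on a thinner neck.
- screwdriver: The only screwdriver, yellow handle and thin steel shaft, 200 mm long, lying on the counter. Origin: middle of its length at its underside; x axis runs from the handle to the tip. The handle reaches from x = -100 to 0 mm, 31 mm wide and 27 mm high; the shaft from 0 to +100 mm is a rod 6 mm in diameter, dipping slightly so that the tip lies about 10 mm above the counter.
- driver_tip (a point): End of the screwdriver's shaft, on its axis (x = +100, z = 13.5 mm in the screwdriver's frame).
- driver_grip (a point): Point on the axis of the handle, 125 mm behind the tip (x = -25, z = 13.5 mm), a good place to grip it.
- spark_plug: Bystander: spark plug lying on the counter, 80 x 24 x 21 mm, long axis x. Origin: centre of its underside.
- part_box: Bystander: small closed cardboard part box, 67 x 66 x 56 mm high, standing right of the scale. Origin: centre of its underside.

How it is judged (in metres and radians):
On the way, in this order (a step that is already met when the one before it is completed fails the run):
1. the lid is off the tin and stands released, knob up, on the counter (height (world z) of lid between -0.005 and 0.006 m and angle between lid's own z axis and vertical below 0.1 rad and contact force between the fingers and lid below 0.1 N), for 0.2 s.
2. the zero button is pressed fully home (over 3.5 of its 5 mm) by the screwdriver for 0.25 s (value of joint zero_button above 0.0035 m and contact force between screwdriver and scale above 0.5 N), for 0.25 s.
At the end, for the whole second after the job is handed in: The lid stands knob up on the counter (underside within 6 mm of it, tilt under 0.1 rad), the zero button is out again (under 1 mm), the screwdriver lies flat on the counter (axis of handle and tip no more than 20 and 22 mm up), the tin stands upright within 30 mm of where it stood; all at rest (height (world z) of lid between -0.005 and 0.006 m and angle between lid's own z axis and vertical below 0.1 rad and linear speed of each of lid, screwdriver below 0.02 m/s and value of joint zero_button below 0.001 m and height (world z) of driver_grip between 0.005 and 0.02 m and height (world z) of driver_tip between 0 and 0.022 m and distance of tin from where it was at the start of the episode below 0.03 m and angle between tin's own z axis and vertical below 0.05 rad); the robot touches nothing.
It fails at once if the tin is shifted over 30 mm or tipped over 0.3 rad (distance of tin from where it was at the start of the episode above 0.03 m or angle between tin's own z axis and vertical above 0.3 rad).
It fails at once if the lid is dropped or thrown (over 0.5 m/s while not held) (linear speed of lid above 0.5 m/s and contact force between the fingers and lid below 0.1 N).
It fails at once if the screwdriver is dropped or thrown (over 0.5 m/s while not held) (linear speed of screwdriver above 0.5 m/s and contact force between the fingers and screwdriver below 0.1 N).
It fails at once if the button is pressed with the fingers (value of joint zero_button above 0.002 m and contact force between the fingers and scale above 0.5 N).
It fails at once if the spark plug or the part box is moved over 30 mm (distance of any of spark_plug, part_box from where it was at the start of the episode above 0.03 m).
It also fails if it takes over 67 s, if anything falls off the work surface, if the arm or the gripper's body presses on something with over 40 N, if the wrist force passes 120 N, or if a joint passes its speed limit or range.

## Working session

There is one attempt and no reset: what is moved stays moved. The work goes in short steps, each a Python script; the robot and the scene stay as the last script left them, time stands still between calls to the robot, and variables do not carry over. Pictures are saved under pics/ and viewed, at most 10 in all, crops included, and the job is handed in when it is done.

```bash
mkdir -p pics; python3 - <<'E'
from workcell import r,vision
import cv2,numpy as np
for n in("scene","top"):
    s=vision.snapshot(n); cv2.imwrite(f"pics/{n}0.png",s["color"][:,:,::-1]); np.savez(f"{n}0.npz",**s); print(n,s["R"].round(3).tolist(),s["t"],s["fx"])
print(r.grip_point_offset,r.read_clock(),r.read_eef_rot())
E
```

```text
scene [[0.78, -0.626, -0.002], [-0.351, -0.435, -0.829], [0.518, 0.647, -0.559]] [-0.44676646  0.26452929  0.79544073] 459.9201571881935
top [[-0.025, -0.999, 0.02], [-0.994, 0.023, -0.109], [0.109, -0.023, -0.994]] [-0.02501438  0.56502852  0.98389242] 473.6018755808699
0.0188 0.1 [[-9.14007282e-01  4.05697371e-01 -5.76292900e-04]
 [ 4.05697779e-01  9.14006224e-01 -1.39072707e-03]
 [-3.74790191e-05 -1.50493542e-03 -9.99998867e-01]]
```

View pics/top0.png

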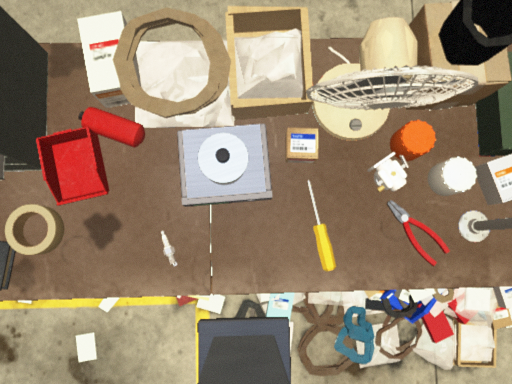

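View pics/scene0.png

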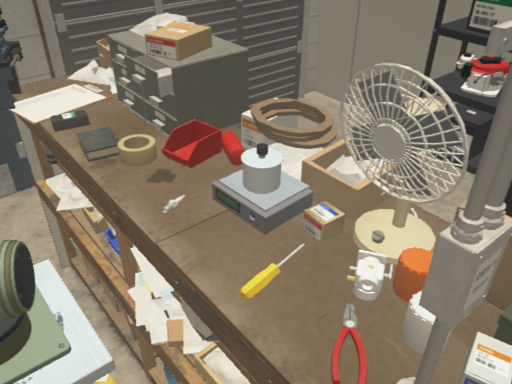

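The top view shows the lid knob at (222,156) on the scale. The part box is at (302,143), the screwdriver runs from its handle end (326,268) to its tip (309,182), and the spark plug is at (169,248). The counter is clear at about (250,245).

```bash
cat > h.py <<'E'
import numpy as np,cv2
def cloud(s):
    v,u=np.indices(s["depth"].shape); z=s["depth"]
    P=np.stack([(u-s["cx"])/s["fx"]*z,(v-s["cy"])/s["fy"]*z,z],-1)
    W=(P-s["t"])@s["R"]; W[z==0]=np.nan; return W
def Rz(a): c,s_=np.cos(a),np.sin(a); return np.array([[c,-s_,0],[s_,c,0],[0,0,1]])
def rect(p): 
    (c,sz,a)=cv2.minAreaRect((p[:,:2]*1000).astype(np.float32)); return np.round(c,1),np.round(sz,1),round(a,1)
E
python3 - <<'E'
from h import *
for n in("top","scene"):
    s=dict(np.load(n+"0.npz")); W=cloud(s); c=s["color"].astype(int); z=W[...,2]
    hsv=cv2.cvtColor(s["color"],cv2.COLOR_RGB2HSV)
    print(n)
    # table
    for (lo,hi,x0,x1,y0,y1,lab) in [(.15,.19,.4,.75,-.1,.2,"knobtop"),(.13,.15,.4,.75,-.1,.2,"lid"),(.05,.07,.35,.75,-.1,.25,"platter"),(.045,.065,.45,.75,-.22,-.09,"box"),(.008,.04,.25,.46,.12,.3,"plug")]:
        m=(z>lo)&(z<hi)&(W[...,0]>x0)&(W[...,0]<x1)&(W[...,1]>y0)&(W[...,1]<y1)
        p=W[m]
        if len(p)>5: print(lab,len(p),p.mean(0).round(4),np.median(p[:,2]).round(4),*rect(p))
    m=(hsv[...,0]>20)&(hsv[...,0]<35)&(hsv[...,1]>150)&(z>-.01)&(z<.05)&(W[...,0]>.2)&(W[...,0]<.6)&(W[...,1]<0)&(W[...,1]>-.3)
    p=W[m]; print("yel",len(p),p.mean(0).round(4),np.percentile(p[:,2],[5,50,95]).round(4),*rect(p))
    if n=="top":
        for q in [(309,182),(312,200),(315,215),(318,225),(326,268),(250,245),(208,220),(110,250)]: print(q,W[q[1],q[0]].round(4),c[q[1],q[0]])
        k=(slice(176,290),slice(290,350))
        mm=m|((z>.006)&(z<.03)&(W[...,0]>.3)&(W[...,0]<.52)&(W[...,1]>-.25)&(W[...,1]<-.1)); p=W[mm];print("driver",len(p),*rect(p))
E
```

```text
top
knobtop 1291 [0.7102 0.1098 0.1628] 0.1637 [714.8  84. ] [228.2 109.6] 55.7
lid 1988 [0.6342 0.0331 0.1366] 0.1363 [688.3  62.7] [246.  116.3] 38.2
platter 4671 [0.6258 0.0303 0.0593] 0.0609 [641.5  70.4] [194.8 350. ] 3.5
box 1055 [ 0.672  -0.1398  0.0545] 0.0546 [ 688.1 -137.5] [121.7  75. ] 10.0
plug 169 [0.4401 0.1466 0.0163] 0.0163 [436.4 147.7] [47.6 23.8] 9.0
yel 611 [ 0.4451 -0.1846  0.0223] [0.0143 0.0234 0.0285] [ 446.4 -187.5] [99.7 33. ] 10.5
(309, 182) [ 0.5884 -0.1589  0.0114] [235 232 212]
(312, 200) [ 0.5484 -0.1637  0.0132] [220 223 204]
(315, 215) [ 0.5155 -0.1692  0.0121] [170 153 134]
(318, 225) [ 0.4933 -0.1734  0.0216] [244 228  83]
(326, 268) [ 0.4014 -0.1867  0.0225] [226 182  41]
(250, 245) [ 0.4542 -0.0262 -0.0024] [132 106  82]
(208, 220) [ 0.511   0.0646 -0.0013] [128 102  80]
(110, 250) [ 0.451   0.2778 -0.0012] [136 109  87]
driver 659 [ 458.5 -184.4] [126.2  33.3] 12.1
scene
knobtop 546 [0.6979 0.0913 0.1603] 0.161 [714.2  83.6] [229.3 108.1] 55.4
lid 899 [0.6461 0.0342 0.1375] 0.1365 [688.5  64.6] [246.9 125. ] 42.9
platter 2353 [ 0.623  -0.0031  0.0588] 0.0608 [637.9  67.8] [191.6 349.8] 4.4
box 835 [ 0.6804 -0.1408  0.0539] 0.0544 [ 689.8 -137.7] [126.   74.9] 10.0
plug 106 [0.4379 0.1446 0.0156] 0.0156 [436.  146.9] [44.1 20.9] 5.1
yel 601 [ 0.4403 -0.1906  0.0212] [0.0104 0.0231 0.0277] [ 450.5 -187.3] [110.3  24.3] 10.7
```

```bash
python3 - <<'E'
import cv2,numpy as np
a=cv2.imread("pics/top0.png")[110:290,160:350]; b=cv2.imread("pics/scene0.png")[140:310,150:350]
cv2.imwrite("pics/c1.png",np.vstack([cv2.resize(a,(380,300),interpolation=3) ,cv2.resize(b,(380,300),interpolation=3)]))
E
```

```text
(no output)
```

View pics/c1.png

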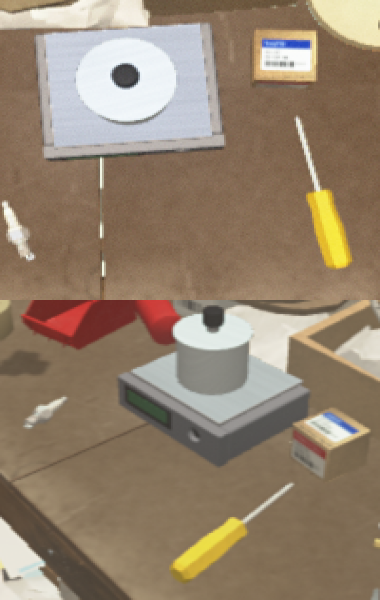

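```bash
python3 - <<'E'
from h import *
for n in("top","scene"):
    s=dict(np.load(n+"0.npz")); W=cloud(s); z=W[...,2]; print(n)
    hsv=cv2.cvtColor(s["color"],cv2.COLOR_RGB2HSV).astype(int)
    def comp(m,seed):
        k,l=cv2.connectedComponents(m.astype(np.uint8)); d=np.where(m,np.hypot(W[...,0]-seed[0],W[...,1]-seed[1]),9); i=np.unravel_index(d.argmin(),d.shape); return W[l==l[i]]
    for lab,lo,hi,sd in [("knob",.158,.175,(.633,.033)),("lid",.130,.143,(.6,.033)),("plat",.05,.068,(.56,.03)),("box",.05,.06,(.68,-.14)),("plug",.006,.04,(.44,.147))]:
        p=comp((z>lo)&(z<hi),sd); print(lab,len(p),p.mean(0).round(4),np.median(p[:,2]).round(4),*rect(p))
        if lab in("knob","lid"): print("  circ",cv2.minEnclosingCircle((p[:,:2]*1000).astype(np.float32)))
    # shaft: bright, low-sat pixels
    m=(hsv[...,1]<60)&(hsv[...,2]>140)&(W[...,0]>.49)&(W[...,0]<.62)&(W[...,1]>-.2)&(W[...,1]<-.14)&(z<.03)
    p=W[m]; print("shaft",len(p)); f=cv2.fitLine(p[:,:2].astype(np.float32),cv2.DIST_HUBER,0,.01,.01).ravel(); print(f,np.degrees(np.arctan2(f[1],f[0])),p[p[:,0].argmax()],p[p[:,0].argmin()])
    m=(hsv[...,0]>18)&(hsv[...,0]<35)&(hsv[...,1]>110)&(W[...,0]>.35)&(W[...,0]<.52)&(W[...,1]>-.23)&(W[...,1]<-.15)&(z<.035)&(z>.006); p=W[m]
    f=cv2.fitLine(p[:,:2].astype(np.float32),cv2.DIST_HUBER,0,.01,.01).ravel(); print("handle",len(p),f,p[:,0].min(),p[:,0].max(),*rect(p))
E
```

```text
top
knob 159 [0.6229 0.0243 0.1662] 0.1665 [623.2  24.2] [24.9 25.3] 19.7
  circ ((623.4700927734375, 24.013826370239258), 13.338438034057617)
lid 1778 [0.6228 0.0242 0.1362] 0.1362 [624.2  24.6] [95.3 97.3] 88.7
  circ ((623.9747314453125, 24.751909255981445), 49.09150314331055)
plat 4373 [0.6196 0.0254 0.0596] 0.061 [626.   25.6] [158.5 189. ] 3.5
box 940 [ 0.6663 -0.1412  0.0547] 0.0546 [ 666.  -141.3] [64.5 67.8] 88.3
plug 235 [0.4493 0.1497 0.0156] 0.0151 [451.7 150.1] [78.5 23.8] 9.0
shaft 139
[ 0.98275054  0.1849363   0.547857   -0.16588043] 10.657417 [ 0.59529002 -0.15933763 -0.00645286] [ 0.49560129 -0.17653411  0.01597704]
handle 613 [ 0.9789954   0.20388234  0.4455932  -0.1831796 ] 0.3966811218402641 0.49555669251203327 [ 445.4 -185.9] [100.   30.8] 12.1
scene
knob 87 [0.6214 0.022  0.1643] 0.1653 [624.2  24.8] [28.1 24.5] 26.3
  circ ((623.45556640625, 24.844825744628906), 14.690349578857422)
lid 651 [0.6184 0.0186 0.1361] 0.1361 [622.5  23.3] [94.  95.6] 43.3
  circ ((623.6912231445312, 23.857824325561523), 50.48099136352539)
plat 2035 [ 0.6077 -0.0035  0.0588] 0.0609 [625.8  26.5] [159.9 193.2] 3.6
box 566 [ 0.6645 -0.1432  0.0545] 0.0546 [ 667.4 -140.2] [68.9 68.8] 86.6
plug 150 [0.4473 0.1481 0.0148] 0.0147 [452.5 150.4] [78.7 21.6] 15.8
shaft 108
[ 0.9758513   0.21843596  0.56662166 -0.16032721] 12.617185 [ 0.60701074 -0.14201984 -0.00338243] [ 0.50441575 -0.17346485  0.01388024]
handle 606 [ 0.9860906   0.16620862  0.44361195 -0.18989946] 0.395002196146339 0.4972846647354204 [ 446.1 -187.8] [102.3  27.9] 8.0
```

```bash
cat >> h.py <<'E'
def Rd(deg):
    a=np.radians(deg); c,s_=np.cos(a),np.sin(a)
    return np.array([[-c,-s_,0],[-s_,c,0],[0,0,-1.]])
E
python3 - <<'E'
from h import *
from workcell import r,vision
x,y=.6237,.0245
r.move_pose([x,y,.24],Rd(0)); r.command_gripper(.6,20)
r.movel([x,y,.1415],velocity=.12)
print(r.read_ee_pos(),r.read_contact_force())
r.command_gripper(0,20); print("w",r.read_grip_width(),r.read_grasp_force(),r.read_contact_force())
r.movel([x,y,.26],velocity=.12); r.sleep(.2); print(r.read_contact_force(),r.read_clock(),r.read_grip_width())
r.move_pose([.44,.28,.10],Rd(0))
s=vision.snapshot("scene"); cv2.imwrite("pics/s1.png",s["color"][:,:,::-1]); r.movel([.44,.28,.022],velocity=.1); r.sleep(.15)
f0=r.read_contact_force(); z=.022; print(f0)
while z>.010:
    z-=.001; r.movel([.44,.28,z],velocity=.02); f=r.read_contact_force()
    if f[2]-f0[2]>1.0: break
print(z,f,r.read_ee_pos(),r.read_clock())
E
```

```text
[0.62433462 0.02451922 0.14233667] [ 0.17192813 -0.10342029  0.44319542]
w 0.29034901142376457 20.000222325325012 [ 0.18330506 -0.01817492  1.20783389]
[-0.30497282 -0.33745615 -0.93443773] 5.9333 0.2906765394726258
[-0.17396692  0.08791553 -1.24073218]
0.015999999999999993 [-1.56769679 -1.47041419  4.56329122] [0.44005772 0.28003845 0.01678187] 9.8917
```

```bash
python3 - <<'E'
from h import *
from workcell import r,vision
r.command_gripper(.5); r.movel([.44,.28,.12],velocity=.12)
r.move_pose([.470,-.1814,.12],Rd(11)); r.command_gripper(.7)
s=vision.snapshot("top"); W=cloud(s)
s2=vision.snapshot("wrist"); 
cv2.imwrite("pics/b.png",np.vstack([cv2.resize(s["color"],(400,300)),cv2.resize(s2["color"],(400,300))])[:,:,::-1])
z=W[...,2]; m=(abs(W[...,0]-.44)<.06)&(abs(W[...,1]-.28)<.06)
for lo,hi in((.005,.02),(.03,.06)):
    p=W[m&(z>lo)&(z<hi)]; print(p.mean(0).round(4),np.median(p[:,2]).round(4),p[:,2].std(),*rect(p))
print(r.read_clock())
E
```

```text
[0.4397 0.2787 0.0112] 0.0111 0.0018346450718572706 [439.7 279.7] [96.5 95.8] 88.2
[0.4397 0.2781 0.0406] 0.0412 0.002854744127098628 [439.1 278.9] [25.7 24.8] 89.2
13.6833
```

View pics/b.png

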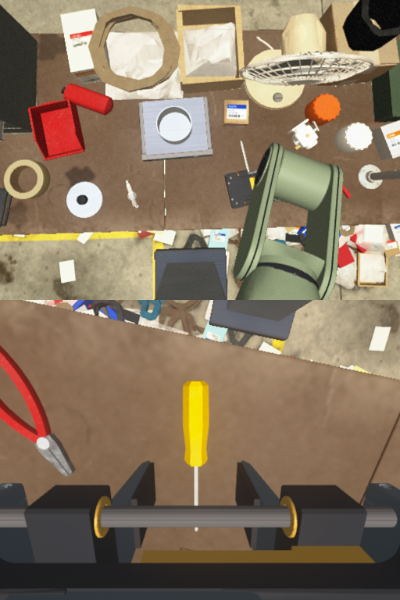

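The lid stands flat on the counter at (0.440, 0.280) and the tin is open. In the wrist view the driver is centred between the fingers, at about (196,425), and aligned with them. I'll grasp it now.

```bash
python3 - <<'E'
from h import *
from workcell import r,vision
r.movel([.470,-.1814,.0035],velocity=.1); print(r.read_ee_pos(),r.read_contact_force())
r.command_gripper(0,40); print("w",r.read_grip_width()*91,r.read_grasp_force(),r.read_contact_force())
r.movel([.470,-.1814,.06],velocity=.08)
# pre-press
yaw=np.radians(3.5); ax=np.array([np.cos(yaw),np.sin(yaw),0]); S=np.array([.626,.026,0])
B=S+Rz(yaw)@[-.074,-.050,.032]; print("B",B)
g=B-ax*(.125+.05); g[2]=.06
r.move_pose(g,Rd(3.5)); r.movel([g[0],g[1],.0255],velocity=.08); r.sleep(.2)
print(r.read_ee_pos(),r.read_contact_force(),r.read_clock())
for n in("scene","top"):
    s=vision.snapshot(n); np.savez(f"{n}1.npz",**s); W=cloud(s)
    hsv=cv2.cvtColor(s["color"],cv2.COLOR_RGB2HSV).astype(int)
    # projected target / expected tip
    for q in (B,B-ax*.006,B-ax*.05):
        c=s["R"]@q+s["t"]; print(n,"px",(s["fx"]*c[0]/c[2]+s["cx"]).round(1),(s["fy"]*c[1]/c[2]+s["cy"]).round(1))
    c=s["R"]@(B-ax*.03)+s["t"]; u,v=int(s["fx"]*c[0]/c[2]+s["cx"]),int(s["fy"]*c[1]/c[2]+s["cy"])
    cv2.imwrite(f"pics/{n}p.png",cv2.resize(s["color"][v-50:v+50,u-65:u+65,::-1],(780,600),interpolation=2)); print("crop origin",u-65,v-50)
E
```

```text
[ 0.47048365 -0.18160609  0.00401428] [0.03470822 0.13390533 0.36132398]
w 28.445688991536247 39.982177913188934 [-0.2886148   1.0898439   1.88789041]
B [ 0.55519045 -0.02842433  0.032     ]
[ 0.38102386 -0.03924848  0.02592622] [-0.07316022  0.09935788 -1.01132789] 18.0
scene px 252.6 215.1
scene px 250.7 216.1
scene px 236.0 224.2
crop origin 177 170
top px 250.1 197.5
top px 250.3 200.3
top px 252.1 220.8
crop origin 186 161
```

```bash
cd pics; python3 -c "
import cv2,numpy as np
a=[cv2.resize(cv2.imread(f),(520,400)) for f in('scenep.png','topp.png')]
cv2.imwrite('p2.png',cv2.resize(np.hstack(a),(800,308)))"
```

```text
(no output)
```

View pics/scenep.png

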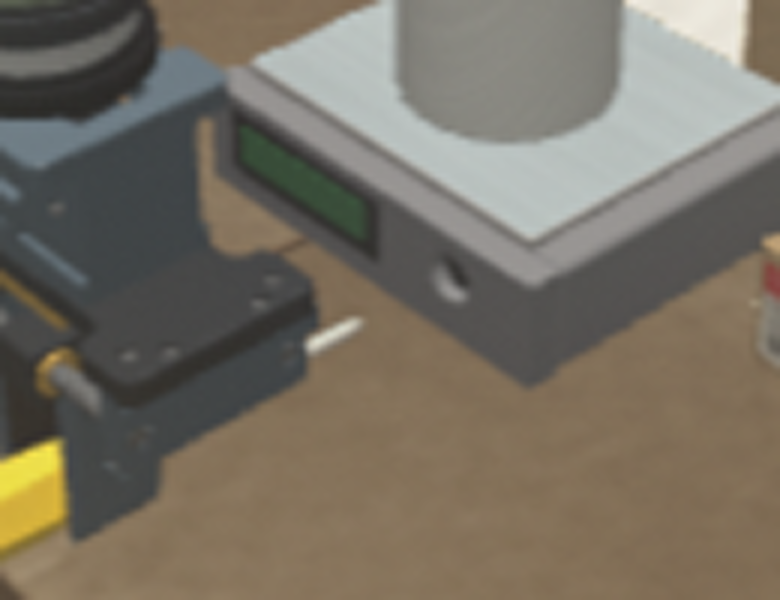

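View pics/topp.png

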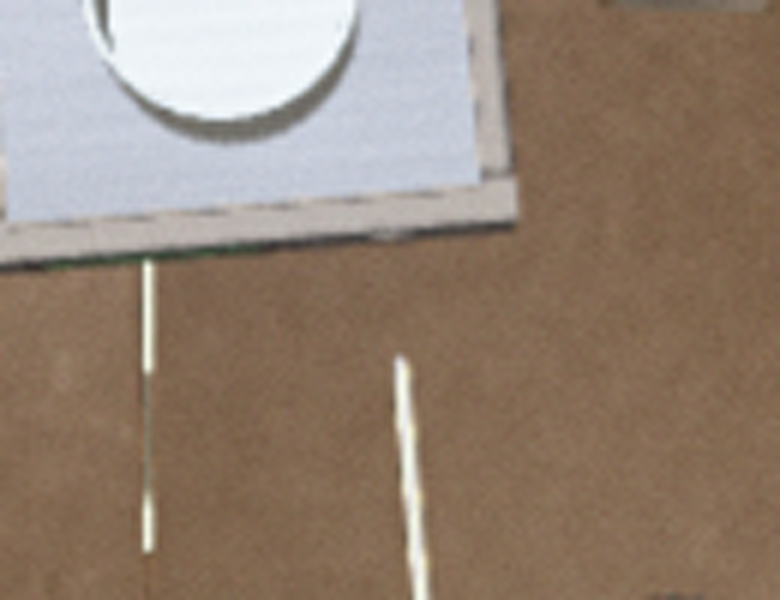

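In the scene view the tip is at (237,223.7) and the hole at (252,216). In the top view the tip is at (252.8,220.5). All three agree with the prediction within about a pixel, so I'll press.

```bash
python3 - <<'E'
from h import *
from workcell import r,vision
yaw=np.radians(3.5); ax=np.array([np.cos(yaw),np.sin(yaw),0])
p0=np.array([.626,.026,0])+Rz(yaw)@[-.074,-.050,.032]-ax*.175; p0[2]=.0255
go=lambda d,v: r.movel(p0+ax*d,velocity=v)
go(.040,.06); r.sleep(.15); f0=np.array(r.read_contact_force()); print(f0)
d=.040; log=[]
while d<.066:
    d+=.001; go(d,.02); f=np.array(r.read_contact_force())-f0; log.append((round(d*1e3),(f@ax).round(2),f[1].round(2),f[2].round(2)))
    if abs(f@ax)>6: break
r.sleep(.6); f=np.array(r.read_contact_force())-f0; print(*log,sep="\n"); print("hold",f,r.read_ee_pos(),r.read_clock())
s=vision.snapshot("scene"); cv2.imwrite("pics/press.png",cv2.resize(s["color"][170:270,177:307,::-1],(780,600),interpolation=2))
E
```

```text
[-0.64378009  0.86959518 -0.2233689 ]
(41, np.float64(0.33), np.float64(-0.23), np.float64(-0.0))
(42, np.float64(0.54), np.float64(-0.8), np.float64(-0.12))
(43, np.float64(0.9), np.float64(-0.4), np.float64(-0.55))
(44, np.float64(0.29), np.float64(-1.38), np.float64(-0.83))
(45, np.float64(0.48), np.float64(-0.76), np.float64(-1.53))
(46, np.float64(0.07), np.float64(-0.86), np.float64(-1.54))
(47, np.float64(-0.48), np.float64(-0.12), np.float64(-0.12))
(48, np.float64(0.39), np.float64(-0.27), np.float64(-1.42))
(49, np.float64(-0.16), np.float64(-0.4), np.float64(-1.52))
(50, np.float64(1.05), np.float64(-1.53), np.float64(0.34))
(51, np.float64(0.16), np.float64(-1.25), np.float64(-0.64))
(52, np.float64(0.47), np.float64(-0.87), np.float64(-1.13))
(53, np.float64(-0.57), np.float64(-1.75), np.float64(-1.04))
(54, np.float64(-0.86), np.float64(-0.84), np.float64(-1.03))
(55, np.float64(-1.67), np.float64(-1.3), np.float64(-1.09))
(56, np.float64(-0.71), np.float64(-1.29), np.float64(-1.45))
(57, np.float64(-4.02), np.float64(-0.81), np.float64(0.06))
(58, np.float64(-5.55), np.float64(-2.29), np.float64(0.68))
(59, np.float64(-7.17), np.float64(-1.5), np.float64(1.11))
hold [-6.65991268 -2.07466412  0.68862854] [ 0.43674726 -0.03538135  0.02491008] 24.4167
```

The force shows contact at about 52 mm, the spring's rise, and a hard stop at about 57 mm. That is past the panel front and matches full travel. Next I'll retract and lay the driver down.

```bash
python3 - <<'E'
from h import *
from workcell import r,vision
yaw=np.radians(3.5); ax=np.array([np.cos(yaw),np.sin(yaw),0])
p0=np.array([.626,.026,0])+Rz(yaw)@[-.074,-.050,.032]-ax*.175; p0[2]=.0255
r.movel(p0+ax*.035,velocity=.05); r.movel(p0-ax*.01,velocity=.12)
r.movel([*(p0-ax*.01)[:2],.06],velocity=.1)
r.move_pose([.470,-.1814,.06],Rd(11)); r.movel([.470,-.1814,.010],velocity=.08); r.sleep(.2)
f0=np.array(r.read_contact_force()); z=.010
while z>.0025:
    z-=.0007; r.movel([.470,-.1814,z],velocity=.015); f=np.array(r.read_contact_force())-f0
    print(round(z,4),f.round(2))
    if f[2]>2.5: break
r.command_gripper(.6); r.sleep(.2); r.movel([.470,-.1814,.12],velocity=.12)
r.move_pose([.40,-.05,.30],Rd(11)); r.sleep(.3)
print(r.read_clock(),r.read_contact_force())
r.move_j([64.916,18.312,89.639,0,72.044,-1.146])
t=vision.snapshot("top"); s=vision.snapshot("scene"); W=cloud(t); z=W[...,2]
cv2.imwrite("pics/end.png",np.vstack([cv2.resize(t["color"],(400,300)),cv2.resize(s["color"],(400,300))])[:,:,::-1])
hsv=cv2.cvtColor(t["color"],cv2.COLOR_RGB2HSV).astype(int)
m=(hsv[...,0]>18)&(hsv[...,0]<35)&(hsv[...,1]>110)&(abs(W[...,0]-.45)<.08)&(abs(W[...,1]+.18)<.05)
print(np.percentile(z[m],[5,50,95]),*rect(W[m]))
m=(z>.125)&(z<.14)&(abs(W[...,0]-.62)<.07)&(abs(W[...,1]-.024)<.07); print("tin",*rect(W[m]),r.read_clock())
E
```

```text
0.0093 [-0.05 -0.24 -1.52]
0.0086 [-0.08  0.18 -0.65]
0.0079 [ 0.3   0.35 -1.44]
0.0072 [ 1.31 -0.78 -1.29]
0.0065 [-0.3   0.07 -0.68]
0.0058 [-0.04 -0.4  -1.13]
0.0051 [-0.19  0.15 -1.01]
0.0044 [ 1.48 -0.29 -0.78]
0.0037 [ 0.62  0.01 -0.95]
0.003 [-1.08  0.91  5.06]
33.4583 [-0.83591436  0.32925254 -0.25102377]
[-5.69299778e-06  2.31278803e-02  2.86885819e-02] [ 445.8 -188.2] [104.9  34.2] 11.0
tin [623.2  24.6] [87.7 88.5] 89.1 35.725
```

View pics/end.png

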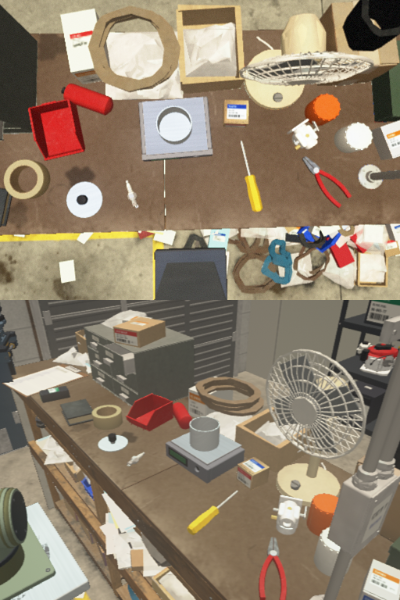

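```bash
python3 -c "
from workcell import job
print(job.close_job())"
```

```text
the job is handed in; nothing more can be done
None
```

I handed the job in at about 36 s of the 67 s limit: the lid stands knob up on the counter, the zero button was pressed home for over 0.6 s (judged from the 6.7 N push against a 2.5 N spring, not seen directly), the screwdriver lies flat again, and the tin measures within 1 mm of where it stood.

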